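Close the photometer's sample compartment

ROBOT

A 7-joint arm with a two-finger parallel gripper is mounted at the origin on a cart in front of the work surface, level with it; the furniture and walls round the work are solid. World frame = base frame: x ahead of the robot, y to its left, z up, the work surface at z = 0. Lengths are in m, angles in rad, forces in N, time in s.
With the tool pointing down it reaches from about 0.425 to 0.95 m from the base axis. Payload 16.7 kg.
Tool frame: the origin (TCP) lies between the finger pads; the fingertips stand 19 mm ahead of it and the grasp point (between the pads) is the TCP; z points along the fingers, y is the line along which they close (so a half turn about z gives the same grasp; the last joint's range is limited). The gripper opens to 94 mm and grips with 3 to 60 N. Pads are 16 mm wide; open, the fingers measure 119 mm over their backs; the gripper's body (75 mm by 177 mm) begins 78 mm behind the grasp point.
Start: joints at [0.973, 0.426, 0.074, 1.606, -0.034, 1.111, -0.067], TCP at [0.293, -0.608, 0.224] pointing down, gripper open.
Joint ranges: [-2.85, 2.85], [-0.5, 2.14], [-1.23, 1.37], [0.21, 2.46], [-1.02, 4.16], [0.16, 2.05], [-2.73, 2.73]. Speed limits (rad/s): [1.89, 1.89, 2.39, 2.39, 3.01, 3.01, 3.01].

INTERFACE

Orientations are given as a rotation vector (axis times angle).
In Python, from workcell import sensors, optics, env, nets gives the robot as it stands.
- The arm moves only by the tool step_arm, never from a script. Its argument "increments" is a list of rows, each an object of numbers: "hand": the opening, from -1 (shut) to 1 (fully open); "x", "y", "z": the shift along the tool's x, y, z in mm; "wx", "wy", "wz": the turn, a rotation vector about the tool's x, y, z in rad. A call has 1 to 10 rows; each row shifts and turns the commanded pose from where the row before left it, along the tool's axes as they then stand; what a row does not reach is not made up. A row lasts 1/12 s, in which the tool goes at most 41.7 mm and 7.16 degrees, less where a joint would pass 70% of its speed; a pose out of reach is approached as far as the arm can. A call is refused whole if a number of a shift passes 41.7 or a number of a turn 0.125, either way. A call with a gripper value outside its range is refused whole. The fingers move at their own pace and stop on an object; "squeeze" is the grip in N (left out, the last holds). Time passes only in rows, so rows that do not move let the fingers close. It gives the time, the measured TCP pose, the force, the opening and the grip force at its end, in the units of the state.
- sensors.get_obs(): the state, without advancing time (a new reading comes with each control period).
- optics.get_image(name): name is "side" or "top" or "wrist"; returns a dict with "image" (420x560x3 uint8, red, green, blue), "intrinsics" (3x3 intrinsics, pixels), "dist" ([k1, k2, p1, p2, k3] as OpenCV has them; the pictures are not rectified), "position" and "orientation" of the camera in the world; the wrist camera has in their place "hand_eye" (4x4, takes a point from camera to tool coordinates, whose origin is the TCP and whose axes are the flange's). Camera axes: x right, y down, z forward; pixel columns grow to the right and rows downward; lengths in m; the calibration is good to about 2 mm. A picture is of the moment at which its call begins: read the wrist's pose just before it. There is no depth.
- env.sign_off(): hands the job in; it is judged then, once.
Trained networks look in a picture, given as the dict that the camera call returned (one of the last four; its "shot" number tells which), for a name from the list of things; names that differ only in an ending like _2 or _b are one class to them, and where a whole thing is asked for, a point or a joint stands for the part that bears it (a point fixed in the world has none). Each returns a list of dicts, best first, with "conf" (0 to 1); they miss things now and then, are a little off and sometimes report something else, mostly with a low value. They report only what shows in the picture. A call takes as long as a camera call.
- nets.look_for(picture, label): "rect" ([left, top, right, bottom] in pixels, round what is visible of it).
The state is a dict: "time": time; "joint_pos": joint angles; "joint_velocities": joint speeds; "effort": joint torques, N m; "ee_pos": TCP position; "tool_rot": TCP orientation; "force": force on the tool from outside, world axes, zero at the start; "torque": the same for the moment, N m; "gripper_width": opening from 0.0 (shut) to 1.0 (fully open); "finger_force": force on a finger pad.
Only numpy, scipy, OpenCV 4.12 (cv2) and the standard library are available. Lean on these libraries where they do the work, as an engineer would, in place of code of your own. Each camera call takes 0.05 s, during which the arm holds its last target. There are 200 camera calls.

TASK

Close the sample compartment of the white bench photometer with the cover that has a thin tongue along one edge: tilt it tongue-down, slip the tongue under the overhanging lip at the display end, then level the cover so that it lies flat in its sunken seat, and let go of it. Leave the shorter plain cover without a tongue where it lies.

Things in the scene. Friction and masses are not known exactly. Their poses are not given: they have to be found in the camera images.
- photometer: White bench photometer, fixed, 174 x 132 x 70 mm (x, y, z up); origin: centre of its footprint, at bench height. Raised console with dark display at its +x end. In its top a sunken seat, x = -69 to +53, y = -48 to +48 mm, floor 44 mm and walls 60 mm above the bench. In the floor a sample well, x = -44 to +8, y = -28 to +28 mm, that the cover spans once seated.
- photometer_lip (a point): Middle of the lower edge of the lip that overhangs the seat's +x end: x = +29, y = 0, z = 64 mm on the photometer, with its axes. The lip runs on to x = +53, 6 mm thick; the slot under it is 20 mm high, 24 mm deep. The cover goes in only tilted about 15 degrees, tongue first. Seated, the cover's origin is at photometer x = -14 to -2, |y| < 8, z = 44 mm, +x the same way.
- cover: The right cover: grey plastic, about 200 g, 110 x 80 mm, z up, flat on the bench; origin: centre of its 110 x 80 underside. Plate 14 mm thick from x = -55 to +21 mm, then a tongue 6 mm thick, 60 mm wide, level with the underside, to x = +55. Grip rib on top along x: 16 mm wide (y), 44 mm long, centred at x = -12, y = 0, from z = 14 to 44 mm; centre of mass close below it.
- plain_cover: The wrong cover: same grey plastic, thickness and rib, but 76 x 80 mm and without a tongue; origin: centre of its underside, rib centred. Lies flat on the bench, to be left alone.

How it is judged:
At the end, for the whole second after the job is handed in: The tongued cover lies level (4 degrees) and at rest on the seat floor (4 mm), its tongue under the lip, in line with the photometer (11 degrees), origin at x = -18 to +2 mm and |y| < 12 mm in its frame (the walls allow no more); the plain cover is within 30 mm of where it was (x of cover in the frame of photometer between -0.018 and 0.002 m and y of cover in the frame of photometer between -0.012 and 0.012 m and z of cover in the frame of photometer between 0.04 and 0.048 m and x of photometer_lip in the frame of cover above 0.02 m and angle between cover's own z axis and vertical below 0.07 rad and angle between the x axis of cover and the x axis of photometer, either way round below 0.2 rad and linear speed of cover below 0.02 m/s and distance of plain_cover from where it was at the start of the episode below 0.03 m); the robot touches nothing.
It fails at once if the plain cover is moved more than 30 mm (distance of plain_cover from where it was at the start of the episode above 0.03 m).
It also fails if it takes over 42 s, if anything falls off the work surface, if the arm or the gripper's body presses on something with over 40 N, if the wrist force passes 120 N, or if a joint passes its speed limit or range.

## Working session

There is one attempt and no reset: what is moved stays moved. The work goes in short steps, Python scripts to look and compute and a tool call to move; the robot and the scene stay as the last step left them, time stands still between calls to the robot, and variables do not carry over. Pictures are saved under pics/ and viewed, at most 10 in all, crops included, and the job is handed in when it is done.

Besides the shell and the picture viewer there is one more tool, called after ">>>" as a command line: name --argument value ..., lists and objects as JSON in quotes. step_arm: Moves the arm, as the interface text tells. Its arguments: {"type":"object","properties":{"increments":{"type":"array","items":{"type":"object","properties":{"hand":{"type":"number"},"x":{"type":"number"},"y":{"type":"number"},"z":{"type":"number"},"wx":{"type":"number"},"wy":{"type":"number"},"wz":{"type":"number"}}}},"squeeze":{"type":"number"}},"required":["increments"]}

```bash
mkdir -p pics; cat > h.py <<'E'
import numpy as np, cv2
from scipy.spatial.transform import Rotation as R
from workcell import sensors, optics, env, nets
def save(d,n): cv2.imwrite(f'pics/{n}.png',cv2.cvtColor(d['image'],cv2.COLOR_RGB2BGR))
def campose(d,obs=None):
    if 'hand_eye' in d:
        T=np.eye(4);T[:3,:3]=R.from_rotvec(obs['tool_rot']).as_matrix();T[:3,3]=obs['ee_pos']
        return T@np.array(d['hand_eye'])
    T=np.eye(4);o=np.array(d['orientation'],float)
    T[:3,:3]=o if o.shape==(3,3) else (R.from_rotvec(o) if o.size==3 else R.from_quat(o)).as_matrix()
    T[:3,3]=d['position'];return T
def ray(d,uv,z,obs=None):
    T=campose(d,obs);p=cv2.undistortPoints(np.array(uv,float).reshape(-1,1,2),np.array(d['intrinsics']),np.array(d['dist'])).reshape(-1,2)
    v=np.c_[p,np.ones(len(p))]@T[:3,:3].T
    return T[:3,3]+v*((z-T[2,3])/v[:,2])[:,None]
def proj(d,P,obs=None):
    T=np.linalg.inv(campose(d,obs));r=cv2.Rodrigues(T[:3,:3])[0]
    return cv2.projectPoints(np.array(P,float).reshape(-1,1,3),r,T[:3,3],np.array(d['intrinsics']),np.array(d['dist']))[0].reshape(-1,2)
E
python3 - <<'E'
from h import *
o=sensors.get_obs();print(o['time'],o['ee_pos'],o['tool_rot'])
ims=[]
for n in('top','side'):
    d=optics.get_image(n);save(d,n+'0')
    print(n,d['position'],d['orientation'],np.array(d['intrinsics']).tolist())
    for l in('photometer','cover','plain_cover','photometer_lip'):
        for r in nets.look_for(d,l)[:3]:
            print(l,np.round(r['rect']),round(r['conf'],2))
E
```

```text
0.0 [ 0.29268426 -0.60777961  0.22375921] [-3.06159400e+00 -6.98777294e-01  5.45432529e-04]
top [ 0.34726939 -0.04177939  0.91698359] [-2.08484703  2.11772714 -0.15932189] [[398.5981529388406, 0.0, 281.04727554531485], [0.0, 398.5981529388406, 216.3402898070707], [0.0, 0.0, 1.0]]
photometer [140. 165. 219. 257.] 0.94
cover [301. 214. 342. 265.] 0.58
plain_cover [387. 234. 428. 272.] 0.74
photometer_lip [139. 167. 217. 257.] 0.61
side [0.07768075 0.64669368 0.79731876] [-0.72633164  2.59355537 -1.12453289] [[442.3260560690445, 0.0, 277.2862432299798], [0.0, 442.3260560690445, 212.038056943704], [0.0, 0.0, 1.0]]
photometer [150. 245. 250. 330.] 0.75
cover [270. 205. 322. 236.] 0.97
cover [326. 163. 364. 195.] 0.37
plain_cover [325. 167. 361. 193.] 0.69
photometer_lip [146. 243. 255. 327.] 0.64
```

View pics/top0.png

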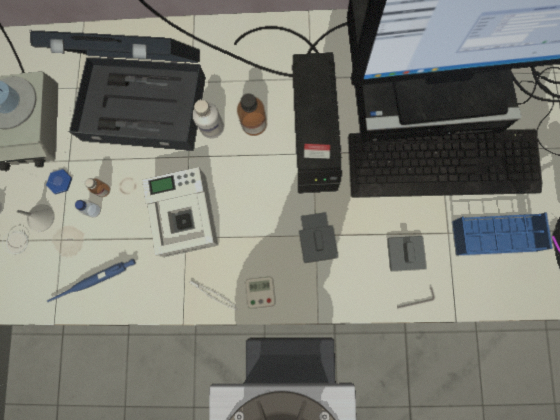

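The top view shows the photometer at about (180,212) with its display end up-image, the tongued cover at (318,240) with its tongue up, and the plain cover at (407,252). I'll enlarge both for corner picking.

```bash
python3 - <<'E'
from h import *
im=cv2.imread('pics/top0.png')
a=cv2.resize(im[160:265,135:230],None,fx=4,fy=4,interpolation=cv2.INTER_CUBIC)
b=cv2.resize(im[200:305,290:385],None,fx=4,fy=4,interpolation=cv2.INTER_CUBIC)
cv2.imwrite('pics/crop0.png',np.hstack([a,b]))
E
```

```text
(no output)
```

View pics/crop0.png

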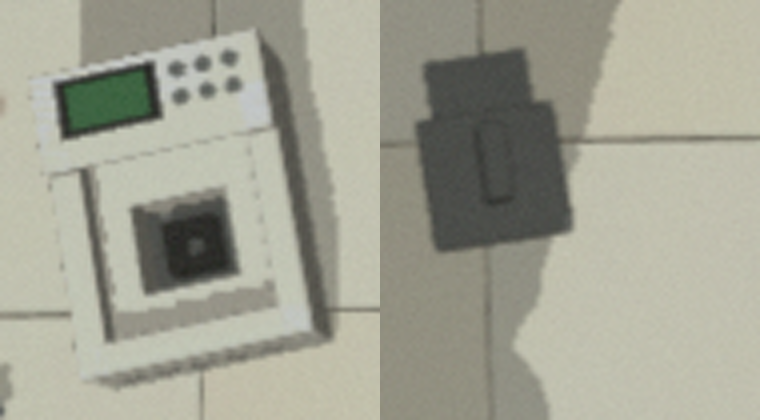

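```bash
cat >> h.py <<'E'
from scipy.optimize import least_squares
def fit(d,P,uv,x0,obs=None):
    P=np.array(P)/1000;uv=np.array(uv,float)
    def w(x):
        c,s=np.cos(x[2]),np.sin(x[2]);return np.c_[P[:,0]*c-P[:,1]*s+x[0],P[:,0]*s+P[:,1]*c+x[1],P[:,2]]
    r=least_squares(lambda x:(proj(d,w(x),obs)-uv).ravel(),x0,loss='soft_l1')
    return r.x,(proj(d,w(r.x),obs)-uv).round(1)
E
python3 - <<'E'
from h import *
d=optics.get_image('top')
a=np.array([(28,78),(260,30),(133,205),(228,187),(240,272),(147,295)])/4+[135,160]
P=[(87,66,70),(87,-66,70),(8,28,44),(8,-28,44),(-44,-28,44),(-44,28,44)]
print(fit(d,P,a,[.35,.25,.2]))
b=(np.array([(417,122),(551,101),(572,230),(437,250),(424,64),(524,50)])-[380,0])/4+[290,200]
Q=[(21,40,14),(21,-40,14),(-55,-40,14),(-55,40,14),(55,30,6),(55,-30,6)]
print(fit(d,Q,b,[.3,-.1,.1]))
o=sensors.get_obs();print(R.from_rotvec(o['tool_rot']).as_matrix().round(3),o['time'])
w=optics.get_image('wrist');print(np.round(w['hand_eye'],3))
E
```

```text
(array([0.53152747, 0.22194905, 0.1957203 ]), array([[ 0.7, -0.2],
       [-0.3, -0.6],
       [-0.3,  0.4],
       [-0.1, -0.3],
       [ 0.6,  0.6],
       [-0.4,  0. ]]))
(array([ 0.47507931, -0.08750513,  0.13173219]), array([[-0.6, -0.3],
       [ 0.5, -0.2],
       [ 0.9,  0.4],
       [-0.5,  0.7],
       [-0.3, -0.1],
       [ 0.2, -0.5]]))
[[ 0.901  0.434 -0.   ]
 [ 0.434 -0.901  0.   ]
 [ 0.    -0.    -1.   ]] 0.55
[[ 0.    -0.966 -0.258  0.075]
 [ 1.     0.     0.     0.001]
 [-0.    -0.258  0.966 -0.16 ]
 [ 0.     0.     0.     1.   ]]
```

>>> step_arm --increments '[{"x":25,"y":-26,"hand":0.3},{"x":25,"y":-26},{"x":25,"y":-26},{"x":25,"y":-26},{"x":25,"y":-26},{"x":25,"y":-26},{"x":25,"y":-26},{"x":25,"y":-26},{"x":25,"y":-26},{"x":25,"y":-26}]'

```text
validation failed for argument at $.in...
```

>>> step_arm --increments '[{"x":26,"y":-27},{"x":26,"y":-27},{"x":26,"y":-27},{"x":25,"y":-26},{"x":25,"y":-26},{"wz":0.106},{"wz":0.106},{"wz":0.105},{},{}]'

```text
validation failed for argument at $.in...
```

```bash
python3 - <<'E'
from h import *
o=sensors.get_obs();d=optics.get_image('wrist');save(d,'w1')
print(o['time'],o['ee_pos'],o['tool_rot'],R.from_rotvec(o['tool_rot']).as_matrix().round(3),o['gripper_width'],o['force'])
x=[.475,-.0875,.132]
E
```

```text
0.6 [ 0.2927883  -0.60814302  0.22447723] [-3.06281259e+00 -6.98841217e-01  7.62342035e-06] [[ 0.901  0.434 -0.   ]
 [ 0.434 -0.901  0.   ]
 [ 0.    -0.    -1.   ]] 0.9997073429776612 [-0.11738073 -0.55053788 -0.11242139]
```

View pics/w1.png

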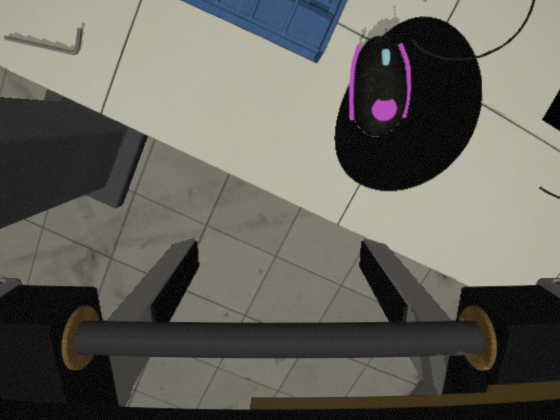

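The wrist view still shows the start area (mouse, blue rack), because the arm did not move. The rows probably need every key, so I'll test that.

>>> step_arm --increments '[{"x":25,"y":-26,"z":0,"wx":0,"wy":0,"wz":0,"hand":0.3},{"x":25,"y":-26,"z":0,"wx":0,"wy":0,"wz":0,"hand":0.3}]'

```text
time: 0.82
ee_pos: [0.3144, -0.5398, 0.2239]
tool_rot: [-3.064, -0.694, 0.001]
force: [2.3, -0.4, 0.8]
gripper_width: 0.892
finger_force: 0.0
```

>>> step_arm --increments '[{"x":25,"y":-26,"z":0,"wx":0,"wy":0,"wz":0,"hand":0.3},{"x":25,"y":-26,"z":0,"wx":0,"wy":0,"wz":0,"hand":0.3},{"x":25,"y":-26,"z":0,"wx":0,"wy":0,"wz":0,"hand":0.3},{"x":25,"y":-26,"z":0,"wx":0,"wy":0,"wz":0,"hand":0.3},{"x":25,"y":-26,"z":0,"wx":0,"wy":0,"wz":0,"hand":0.3},{"x":25,"y":-26,"z":0,"wx":0,"wy":0,"wz":0,"hand":0.3},{"x":25,"y":-26,"z":0,"wx":0,"wy":0,"wz":0,"hand":0.3},{"x":25,"y":-26,"z":0,"wx":0,"wy":0,"wz":0,"hand":0.3},{"x":25,"y":-26,"z":0,"wx":0,"wy":0,"wz":0,"hand":0.3},{"x":25,"y":-26,"z":0,"wx":0,"wy":0,"wz":0,"hand":0.3}]'

```text
time: 1.65
ee_pos: [0.428, -0.1952, 0.2248]
tool_rot: [3.062, 0.699, 0.001]
force: [0.9, -1.6, 0.4]
gripper_width: 0.651
finger_force: 0.0
```

>>> step_arm --increments '[{"x":26,"y":-27,"z":0,"wx":0,"wy":0,"wz":0,"hand":0.3},{"x":26,"y":-27,"z":0,"wx":0,"wy":0,"wz":0,"hand":0.3},{"x":26,"y":-28,"z":0,"wx":0,"wy":0,"wz":0,"hand":0.3},{"x":0,"y":0,"z":0,"wx":0,"wy":0,"wz":0.106,"hand":0.3},{"x":0,"y":0,"z":0,"wx":0,"wy":0,"wz":0.106,"hand":0.3},{"x":0,"y":0,"z":0,"wx":0,"wy":0,"wz":0.105,"hand":0.3},{"x":0,"y":0,"z":0,"wx":0,"wy":0,"wz":0,"hand":0.3}]'

```text
time: 2.23
ee_pos: [0.4625, -0.089, 0.2246]
tool_rot: [3.135, 0.199, 0.0]
force: [-1.5, 0.2, -0.5]
gripper_width: 0.651
finger_force: 0.0
```

```bash
python3 - <<'E'
from h import *
o=sensors.get_obs();d=optics.get_image('wrist');
print(o['time'],o['ee_pos'],R.from_rotvec(o['tool_rot']).as_matrix().round(3),o['gripper_width'],o['force'])
c,s=np.cos(.132),np.sin(.132)
P=np.array([(21,40,14),(21,-40,14),(-55,-40,14),(-55,40,14),(55,30,6),(55,-30,6),(10,8,44),(10,-8,44),(-34,-8,44),(-34,8,44)])/1000
W=np.c_[P[:,0]*c-P[:,1]*s+.475,P[:,0]*s+P[:,1]*c-.0875,P[:,2]]
uv=proj(d,W,o);print(uv.round())
im=d['image'].copy()
for p in uv: cv2.circle(im,tuple(int(v) for v in p),3,(255,0,0),1)
save(dict(image=im),'w2')
E
```

```text
2.2333 [ 0.46254394 -0.08896075  0.22461766] [[ 0.992  0.126  0.   ]
 [ 0.126 -0.992 -0.   ]
 [ 0.     0.    -1.   ]] 0.6507846112097672 [-1.45527938  0.17517374 -0.47793354]
[[242. 160.]
 [313. 159.]
 [312. 224.]
 [244. 225.]
 [250. 128.]
 [304. 128.]
 [270. 173.]
 [285. 173.]
 [285. 214.]
 [270. 214.]]
```

View pics/w2.png

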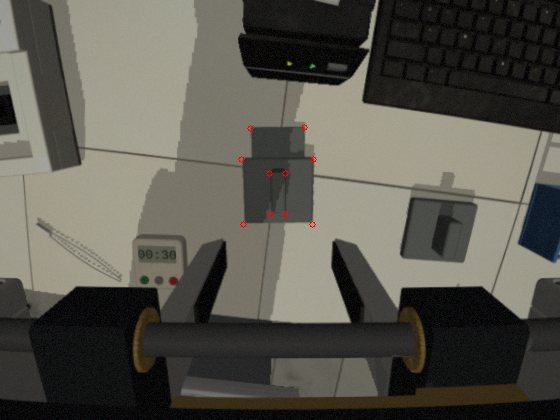

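The projected corners land on the cover within a pixel or two: plate (242,160) to (313,224), rib around (278,193). I'll descend now.

>>> step_arm --increments '[{"x":0,"y":0,"z":37,"wx":0,"wy":0,"wz":0,"hand":0.3},{"x":0,"y":0,"z":37,"wx":0,"wy":0,"wz":0,"hand":0.3},{"x":0,"y":0,"z":37,"wx":0,"wy":0,"wz":0,"hand":0.3},{"x":0,"y":0,"z":37,"wx":0,"wy":0,"wz":0,"hand":0.3},{"x":0,"y":0,"z":25,"wx":0,"wy":0,"wz":0,"hand":0.3},{"x":0,"y":0,"z":14,"wx":0,"wy":0,"wz":0,"hand":0.3},{"x":0,"y":0,"z":0,"wx":0,"wy":0,"wz":0,"hand":0.3}]'

```text
time: 2.87
ee_pos: [0.4611, -0.089, 0.035]
tool_rot: [-3.133, -0.213, 0.006]
force: [-0.2, -0.1, -0.2]
gripper_width: 0.648
finger_force: 0.0
```

>>> step_arm --squeeze 40 --increments '[{"x":0,"y":0,"z":0,"wx":0,"wy":0,"wz":0,"hand":-1},{"x":0,"y":0,"z":0,"wx":0,"wy":0,"wz":0,"hand":-1},{"x":0,"y":0,"z":0,"wx":0,"wy":0,"wz":0,"hand":-1},{"x":0,"y":0,"z":0,"wx":0,"wy":0,"wz":0,"hand":-1},{"x":0,"y":0,"z":0,"wx":0,"wy":0,"wz":0,"hand":-1},{"x":0,"y":0,"z":0,"wx":0,"wy":0,"wz":0,"hand":-1},{"x":0,"y":0,"z":0,"wx":0,"wy":0,"wz":0,"hand":-1},{"x":0,"y":0,"z":0,"wx":0,"wy":0,"wz":0,"hand":-1}]'

```text
time: 3.53
ee_pos: [0.4626, -0.0891, 0.0378]
tool_rot: [3.135, 0.207, 0.001]
force: [-1.3, 0.2, 6.9]
gripper_width: 0.168
finger_force: 40.0
```

>>> step_arm --increments '[{"x":0,"y":0,"z":-10,"wx":0,"wy":0,"wz":0,"hand":-1},{"x":0,"y":0,"z":-32,"wx":0,"wy":0,"wz":0,"hand":-1},{"x":0,"y":0,"z":-35,"wx":0,"wy":0,"wz":0,"hand":-1},{"x":0,"y":0,"z":-35,"wx":0,"wy":0,"wz":0,"hand":-1},{"x":0,"y":0,"z":-28,"wx":0,"wy":0,"wz":0,"hand":-1},{"x":0,"y":0,"z":0,"wx":0,"wy":0,"wz":-0.065,"hand":-1},{"x":0,"y":0,"z":0,"wx":0,"wy":0,"wz":0,"hand":-1}]'

```text
time: 4.12
ee_pos: [0.4631, -0.0893, 0.1796]
tool_rot: [3.125, 0.313, 0.005]
force: [0.5, -0.7, -3.6]
gripper_width: 0.167
finger_force: 40.0
```

>>> step_arm --increments '[{"x":10,"y":-32,"z":0,"wx":0,"wy":0,"wz":0,"hand":-1},{"x":10,"y":-32,"z":0,"wx":0,"wy":0,"wz":0,"hand":-1},{"x":10,"y":-32,"z":0,"wx":0,"wy":0,"wz":0,"hand":-1},{"x":10,"y":-32,"z":0,"wx":0,"wy":0,"wz":0,"hand":-1},{"x":10,"y":-33,"z":0,"wx":0,"wy":0,"wz":0,"hand":-1},{"x":10,"y":-33,"z":0,"wx":0,"wy":0,"wz":0,"hand":-1},{"x":10,"y":-33,"z":0,"wx":0,"wy":0,"wz":0,"hand":-1},{"x":10,"y":-33,"z":0,"wx":0,"wy":0,"wz":0,"hand":-1},{"x":11,"y":-32,"z":0,"wx":0,"wy":0,"wz":0,"hand":-1},{"x":0,"y":0,"z":0,"wx":0,"wy":0,"wz":0,"hand":-1}]'

```text
time: 4.95
ee_pos: [0.4936, 0.2217, 0.1769]
tool_rot: [-3.123, -0.315, 0.002]
force: [-1.7, 0.5, -2.2]
gripper_width: 0.167
finger_force: 40.0
```

>>> step_arm --increments '[{"x":0,"y":0,"z":0,"wx":0,"wy":-0.09,"wz":0,"hand":-1},{"x":0,"y":0,"z":0,"wx":0,"wy":-0.09,"wz":0,"hand":-1},{"x":0,"y":0,"z":0,"wx":0,"wy":-0.09,"wz":0,"hand":-1},{"x":0,"y":0,"z":0,"wx":0,"wy":0,"wz":0,"hand":-1},{"x":0,"y":0,"z":0,"wx":0,"wy":0,"wz":0,"hand":-1}]'

```text
time: 5.37
ee_pos: [0.4945, 0.2149, 0.1758]
tool_rot: [3.072, 0.301, -0.42]
force: [0.0, 0.8, -2.0]
gripper_width: 0.168
finger_force: 40.0
```

```bash
cat >> h.py <<'E'
ph=[.5315,.222,.196]
def state(ph=ph):
    o=sensors.get_obs();Rt=R.from_rotvec(o['tool_rot']).as_matrix()
    Rp=R.from_euler('z',ph[2]).as_matrix();t=Rp.T@(np.array(o['ee_pos'])-[ph[0],ph[1],0])
    Rc=Rp.T@Rt@np.diag([1,-1,-1])
    f=lambda p:(t+Rc@(np.array(p)/1000-[-.012,0,.0375])).__mul__(1000).round(1)
    print('t',o['time'],'tcp',(t*1000).round(1),'tip',f((55,0,0)),'org',f((0,0,0)),'rear',f((-55,0,0)),'eul',R.from_matrix(Rc).as_euler('xyz').round(3),'F',np.round(o['force'],1),o['gripper_width'])
    return o,t,Rc
E
python3 - <<'E'
from h import *
o,t,Rc=state()
d=optics.get_image('wrist');e=optics.get_image('side')
Rp=R.from_euler('z',ph[2]).as_matrix()
Pp=np.array([(87,66,70),(87,-66,70),(29,66,70),(29,-66,70),(-69,48,60),(-69,-48,60),(-87,66,60),(-87,-66,60)])/1000@Rp.T+[ph[0],ph[1],0]
Pc=(t+(np.array([(21,40,14),(21,-40,14),(-55,-40,14),(-55,40,14),(55,30,6),(55,-30,6)])/1000-[-.012,0,.0375])@Rc.T)@Rp.T+[ph[0],ph[1],0]
for im,ob in((d,o),(e,None)):
    for P,c in((Pp,(255,0,0)),(Pc,(0,0,255))):
        for p in proj(im,P,ob): cv2.circle(im['image'],tuple(int(round(v)) for v in p),3,c,1)
c=cv2.resize(e['image'][200:340,120:320],None,fx=2,fy=2)
im=np.zeros((560,560,3),np.uint8);im[:280]=d['image'][:280];im[280:,:400]=c
save(dict(image=im),'c3')
E
```

```text
t 5.3667 tcp [-37.7   0.2 175.8] tip [ 16.8   0.2 121.7] org [-36.2   0.2 136.4] rear [-89.2   0.2 151.2] eul [-0.     0.272 -0.001] F [ 0.   0.8 -2. ] 0.16780787619771798
```

View pics/c3.png

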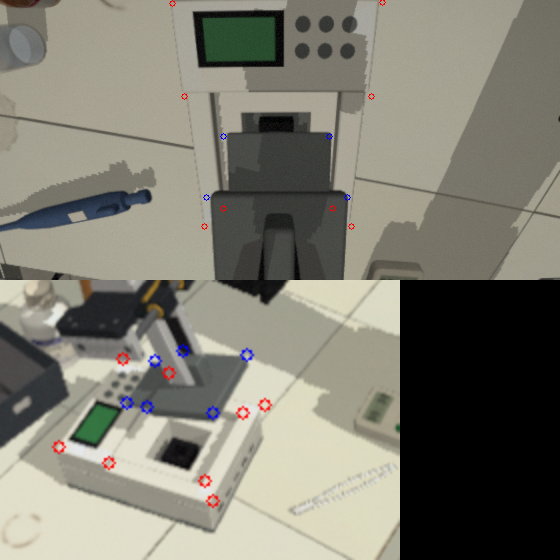

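The wrist view shows the tongue (228–331 px, front edge at row 132) centred on the seat (213–338 px) and short of the lip (row 92). The cover sits about 2 mm toward −y, so I'll correct that while descending.

>>> step_arm --increments '[{"x":6.4,"y":-1,"z":23,"wx":0,"wy":0,"wz":0,"hand":-1},{"x":6.4,"y":-1,"z":23,"wx":0,"wy":0,"wz":0,"hand":-1},{"x":4,"y":0,"z":14.4,"wx":0,"wy":0,"wz":0,"hand":-1},{"x":2,"y":0,"z":7.5,"wx":0,"wy":0,"wz":0,"hand":-1},{"x":0,"y":0,"z":0,"wx":0,"wy":0,"wz":0,"hand":-1},{"x":0,"y":0,"z":0,"wx":0,"wy":0,"wz":0,"hand":-1}]'

```text
time: 5.97
ee_pos: [0.4941, 0.2171, 0.1078]
tool_rot: [3.072, 0.303, -0.416]
force: [0.4, -0.5, -2.3]
gripper_width: 0.166
finger_force: 40.0
```

```bash
python3 - <<'E'
from h import *
o,t,Rc=state()
d=optics.get_image('wrist');e=optics.get_image('side')
c=cv2.resize(e['image'][200:340,120:320],None,fx=2,fy=2)
im=np.zeros((560,560,3),np.uint8);im[:280]=d['image'][:280];im[280:,:400]=c
save(dict(image=im),'c4')
E
```

```text
t 5.9667 tcp [-37.6   2.5 107.8] tip [17.   2.5 53.8] org [-36.    2.5  68.5] rear [-89.    2.4  83.1] eul [0.    0.269 0.001] F [ 0.4 -0.5 -2.3] 0.16569205621931743
```

View pics/c4.png

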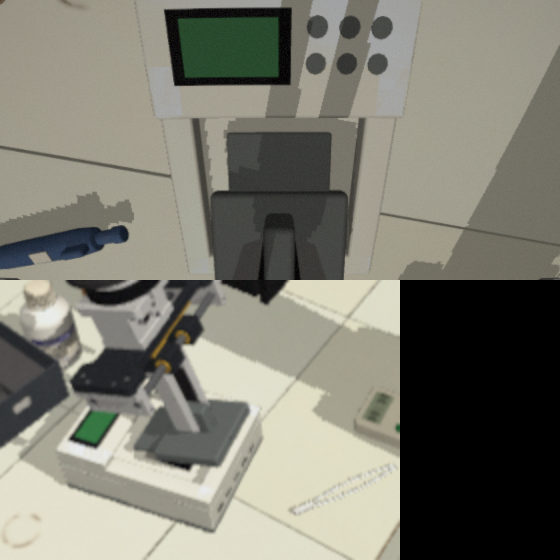

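The tongue (mid column 279) is centred in the seat (about 281) and short of the lip at row 118. I'll lower 3.5 mm and insert.

>>> step_arm --increments '[{"x":0.9,"y":0,"z":3.4,"wx":0,"wy":0,"wz":0,"hand":-1},{"x":0,"y":0,"z":0,"wx":0,"wy":0,"wz":0,"hand":-1},{"x":7,"y":0,"z":-1.9,"wx":0,"wy":0,"wz":0,"hand":-1},{"x":7,"y":0,"z":-1.9,"wx":0,"wy":0,"wz":0,"hand":-1},{"x":7,"y":0,"z":-1.9,"wx":0,"wy":0,"wz":0,"hand":-1},{"x":0,"y":0,"z":0,"wx":0,"wy":0,"wz":0,"hand":-1},{"x":0,"y":0,"z":0,"wx":0,"wy":0,"wz":0,"hand":-1}]'

```text
time: 6.65
ee_pos: [0.516, 0.2214, 0.1032]
tool_rot: [3.072, 0.303, -0.418]
force: [0.0, 0.3, -2.9]
gripper_width: 0.17
finger_force: 40.0
```

```bash
python3 - <<'E'
from h import *
o,t,Rc=state()
d=optics.get_image('wrist');e=optics.get_image('side')
c=cv2.resize(e['image'][200:340,120:320],None,fx=2,fy=2)
im=np.zeros((560,560,3),np.uint8);im[:280]=d['image'][:280];im[280:,:400]=c
save(dict(image=im),'c5')
E
```

```text
t 6.65 tcp [-15.3   2.4 103.2] tip [39.2  2.4 49.2] org [-13.8   2.4  63.8] rear [-66.8   2.4  78.5] eul [0.    0.27  0.001] F [ 0.   0.3 -2.9] 0.1696234029668273
```

View pics/c5.png

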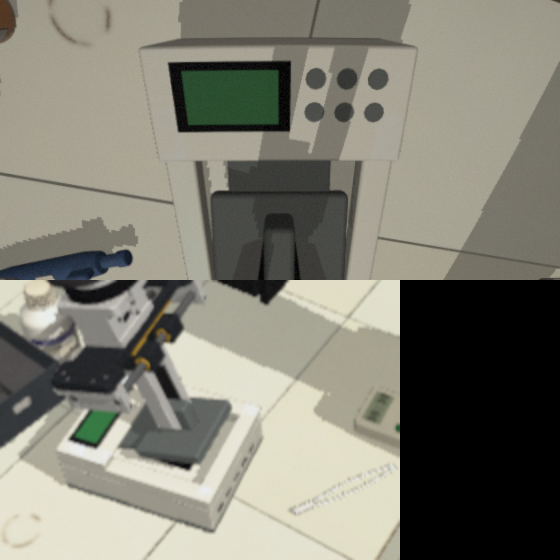

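The tongue is about 10 mm under the lip (lip edge at row 160) and the contact force is near zero. I'll go deeper and then level about the tongue tip.

>>> step_arm --increments '[{"x":3.6,"y":0,"z":0,"wx":0,"wy":0,"wz":0,"hand":-1},{"x":3.6,"y":0,"z":-0.7,"wx":0,"wy":0,"wz":0,"hand":-1},{"x":0,"y":0,"z":0,"wx":0,"wy":0,"wz":0,"hand":-1},{"x":-1.6,"y":0,"z":3,"wx":0,"wy":0.045,"wz":0,"hand":-1},{"x":-1.6,"y":0,"z":3,"wx":0,"wy":0.045,"wz":0,"hand":-1},{"x":-1.6,"y":0,"z":3,"wx":0,"wy":0.045,"wz":0,"hand":-1},{"x":0,"y":0,"z":0,"wx":0,"wy":0,"wz":0,"hand":-1},{"x":0,"y":0,"z":0,"wx":0,"wy":0,"wz":0,"hand":-1}]'

```text
time: 7.42
ee_pos: [0.5157, 0.2212, 0.0949]
tool_rot: [3.106, 0.307, -0.211]
force: [0.2, -0.6, -2.6]
gripper_width: 0.169
finger_force: 40.0
```

```bash
python3 -c "
from h import *
state()"
```

```text
t 7.4167 tcp [-15.6   2.3  94.9] tip [45.7  2.3 48.7] org [-8.8  2.2 56.1] rear [-63.3   2.2  63.6] eul [-0.     0.136  0.001] F [ 0.2 -0.6 -2.6] 0.16884636298662933
```

>>> step_arm --increments '[{"x":-1.6,"y":0,"z":3,"wx":0,"wy":0.045,"wz":0,"hand":-1},{"x":-1.6,"y":0,"z":3,"wx":0,"wy":0.045,"wz":0,"hand":-1},{"x":-1.6,"y":0,"z":3,"wx":0,"wy":0.045,"wz":0,"hand":-1},{"x":0,"y":0,"z":1,"wx":0,"wy":0,"wz":0,"hand":-1},{"x":0,"y":0,"z":1,"wx":0,"wy":0,"wz":0,"hand":-1},{"x":0,"y":0,"z":0,"wx":0,"wy":0,"wz":0,"hand":-1},{"x":0,"y":0,"z":0,"wx":0,"wy":0,"wz":0,"hand":-1}]'

```text
time: 8.0
ee_pos: [0.5113, 0.2204, 0.084]
tool_rot: [-3.126, -0.308, 0.002]
force: [0.5, 0.5, -2.8]
gripper_width: 0.167
finger_force: 40.0
```

```bash
python3 -c "
from h import *
state()"
```

```text
t 8.0 tcp [-20.1   2.4  84. ] tip [46.8  2.4 46.4] org [-8.2  2.4 46.5] rear [-63.2   2.4  46.5] eul [0.    0.001 0.   ] F [ 0.5  0.5 -2.8] 0.1667651367896162
```

Now level, 2.5 mm up and hanging free. I'll lower it until it touches.

>>> step_arm --increments '[{"x":0,"y":0,"z":1,"wx":0,"wy":0,"wz":0,"hand":-1},{"x":0,"y":0,"z":1,"wx":0,"wy":0,"wz":0,"hand":-1},{"x":0,"y":0,"z":0,"wx":0,"wy":0,"wz":0,"hand":-1},{"x":0,"y":0,"z":0,"wx":0,"wy":0,"wz":0,"hand":-1}]'

```text
time: 8.33
ee_pos: [0.5106, 0.2202, 0.0819]
tool_rot: [-3.126, -0.308, 0.0]
force: [0.5, 1.2, -2.7]
gripper_width: 0.168
finger_force: 40.0
```

>>> step_arm --squeeze 10 --increments '[{"x":0,"y":0,"z":0,"wx":0,"wy":0,"wz":0,"hand":-0.4},{"x":0,"y":0,"z":0,"wx":0,"wy":0,"wz":0,"hand":-0.2},{"x":0,"y":0,"z":0,"wx":0,"wy":0,"wz":0,"hand":-0.2},{"x":0,"y":0,"z":0,"wx":0,"wy":0,"wz":0,"hand":-0.2},{"x":0,"y":0,"z":0,"wx":0,"wy":0,"wz":0,"hand":-0.2}]'

```text
time: 8.75
ee_pos: [0.5106, 0.2202, 0.082]
tool_rot: [-3.126, -0.309, -0.0]
force: [1.0, 0.2, -0.6]
gripper_width: 0.399
finger_force: 0.0
```

>>> step_arm --increments '[{"x":0,"y":0,"z":-15,"wx":0,"wy":0,"wz":0,"hand":-0.2},{"x":0,"y":0,"z":-30,"wx":0,"wy":0,"wz":0,"hand":-0.2},{"x":0,"y":0,"z":-35,"wx":0,"wy":0,"wz":0,"hand":-0.2},{"x":0,"y":0,"z":-35,"wx":0,"wy":0,"wz":0,"hand":-0.2},{"x":0,"y":0,"z":-35,"wx":0,"wy":0,"wz":0,"hand":-0.2},{"x":0,"y":0,"z":0,"wx":0,"wy":0,"wz":0,"hand":-0.2}]'

```text
time: 9.25
ee_pos: [0.5128, 0.2217, 0.2386]
tool_rot: [-3.124, -0.308, -0.013]
force: [1.5, 0.6, 1.2]
gripper_width: 0.399
finger_force: 0.0
```

```bash
python3 - <<'E'
from h import *
state()
o=sensors.get_obs();d=optics.get_image('wrist');e=optics.get_image('side')
Rp=R.from_euler('z',ph[2]).as_matrix()
P=(np.array([(21,40,14),(21,-40,14),(-55,-40,14),(-55,40,14),(10,8,44),(10,-8,44)])/1000+[-.008,.0024,.044])@Rp.T+[ph[0],ph[1],0]
for p in proj(d,P,o): cv2.circle(d['image'],tuple(int(round(v)) for v in p),3,(255,0,0),1)
c=cv2.resize(e['image'][200:340,120:320],None,fx=2,fy=2)
im=np.zeros((560,560,3),np.uint8);im[:280]=d['image'][:280];im[280:,:400]=c
save(dict(image=im),'c6')
E
```

```text
t 9.25 tcp [-18.4   3.4 238.6] tip [ 48.9   3.5 201.6] org [ -6.1   3.5 201.2] rear [-61.1   3.4 200.7] eul [ 0.002 -0.008  0.001] F [1.5 0.6 1.2] 0.3991502541324662
```

View pics/c6.png

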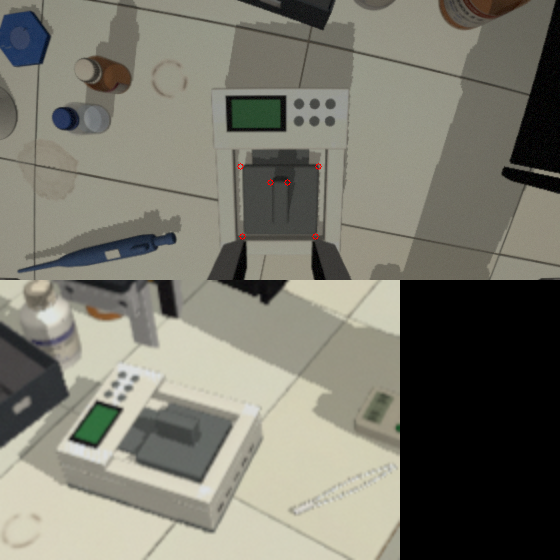

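The cover lies flat in the seat with its corners on the predicted marks (240,166)–(316,237). The tongue is under the lip and the gripper is clear.

```bash
python3 -c "
from h import *
print(env.sign_off())"
```

```text
the job is handed in; nothing more can be done
None
```

The tongued cover lies flat in the photometer's seat with its tongue under the lip, released, and the job was handed in at about 9 s; the plain cover was not touched, and the hand-in call gave no verdict.

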